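# Switch the knob sorter to its other chute

### The job

The next knobs belong in the bin that the sorter is not set to feed. Rock the tipping gate over its pivot with a fingertip so that it stays tipped to its other side, then push the three waiting wooden ball knobs along the feed rods and over the stop crest, so that all three roll through the gate and down the other chute into its bin. Pinch and lift nothing, and leave the other things on the bench where they are.

Things in the scene. Friction and masses are not known exactly. Their poses are not given: they have to be found in the camera images.
- sorter: Ball-knob sorter, a fixed stand on a T-shaped plywood base 15 mm thick (cross plate 180 by 740 mm, stem 100 mm wide, reaching 270 mm to -x). Origin: on the bench straight below the middle of the gate. x: feed direction, roughly away from the robot; y: left; z: up. Either side of the gate a steel chute (60 mm wide, y = 122 to 217 mm, floor 101 to 78 mm high) leads to a blue bin.
- rods_start (a point): Midway between the feed rods' tops at their start (the robot's end). The two steel rods, 8 mm thick with centres 26 mm apart, run 223 mm along the sorter's x at y = 0 and carry the knobs. Rod tops are 197 mm above the bench here, fall 2 degrees to 191 mm just before the stop crest, and beyond it slope down 19 degrees and end over the gate's near wall. Nothing stands beside them as high.
- gate (a joint): Tilt (rad) of the seesaw gate about its pivot, which lies along the sorter's x, 118 mm above the bench. Positive: left (+y) end down, knobs roll to the left bin; negative: right end down. Stops at +0.21 and -0.21. The weight above the pivot makes it fall to the side of level (0) it is on and stay there. About 0.7 N down on the raised end rocks it. It may start on either side.
- gate_left (a point): Point on the floor of the gate's trough, 105 mm left of the pivot (15 mm from the trough's left end), 15 mm above the pivot when level; it moves with the gate, 22 mm up or down. The gate is a steel trough 240 mm long (along the sorter's y), 58 mm wide inside, open at both ends, floor 4 mm thick, near (-x) wall 26 mm, far wall 40 mm high.
- gate_right (a point): The same point 105 mm to the right of the pivot.
- weight_top (a point): Centre of the top face of the gate's over-centre weight, a dark steel cylinder 40 mm in diameter and 36 mm high on an upright lever, 58 mm beyond (+x) the trough's middle line and 108 mm above the pivot; it swings with the gate.
- stop_crest (a point): Top of the rods at the stop crest, midway between them: a bend 4 mm high that holds the row of knobs back. A knob pushed past it rolls off into the gate by itself.
- knob_1: Wooden ball knob, 36 mm in diameter, 17 g, first in the row, resting against the stop crest. Origin at the ball's centre, 14 mm above the rods' tops. A push of under 1 N moves the whole row.
- knob_2: Second knob in the row, the same, touching the first.
- knob_3: Third and last knob in the row, the same; behind it (-x) the rods are free for about 75 mm.
- bin_left (a point): Centre of the inner floor of the left blue bin (132 by 146 mm inside, low 45 mm wall towards the gate, 90 mm outer wall), axes as the sorter's.
- bin_right (a point): The same for the right bin.
- wax_tin: Bystander: flat metal tin, 72 mm in diameter, 45 mm high, left of the feed rods. Origin under its centre.
- sanding_block: Bystander: cork sanding block 100 by 60 by 35 mm, right of the feed rods. Origin under its centre.
- screwdriver: Bystander: screwdriver, 200 mm long, lying on the bench towards the robot from the left bin.
- bit_tray: Bystander: open red tray 100 by 160 by 45 mm, towards the robot from the right bin. Origin under its centre.
- ring_gauge: Bystander: steel ring gauge, 54 mm outside, 10 mm high, lying on the plywood base on the robot's side of the left chute. Origin under its centre.
- offcut: Bystander: beech block 45 by 90 by 45 mm on the bench just beyond the gate. Origin under its centre.
Things that resemble listed ones, but are neither listed nor needed, are in the scene too. What is shaped like the knob_2 but turquoise is not meant. Leave any purple look-alike of the knob_3 alone.

How it is judged:
By the outcome, as a careful person would: the job done as asked, in the order asked, and still so for the second after the job is handed in, with the robot touching nothing.
It also fails if it takes over 48 s, if anything falls off the work surface, if the arm or the gripper's body presses on something with over 40 N, if the wrist force passes 120 N, or if a joint passes its speed limit or range.

### The arm

A 6-joint arm with a two-finger parallel gripper is mounted at the origin on the work surface. World frame = base frame: x ahead of the robot, y to its left, z up, the work surface at z = 0. Lengths are in m, angles in rad, forces in N, time in s.
With the tool pointing down it reaches from about 0.375 to 0.9 m from the base axis. Payload 3.1 kg.
Tool frame: the origin (TCP) lies midway between the tips of the shut fingers; the grasp point (between the pads) lies 19 mm behind it; z points along the fingers, y is the line along which they close (so a half turn about z gives the same grasp; the last joint's range is limited). The gripper opens to 87 mm and grips with 3 to 60 N. Pads are 19 mm wide; open, the fingers measure 117 mm over their backs; the gripper's body (75 mm by 190 mm) begins 51 mm behind the grasp point.
Start: joints at [1.139, 0.527, 1.433, -0, 1.181, -0.178], TCP at [0.157, 0.605, 0.223] pointing down, gripper open.
Joint ranges: [-3.08, 3.08], [-0.75, 2.2], [0.22, 2.44], [-1.43, 4.57], [0, 2.65], [-2.85, 2.85]. Speed limits (rad/s): [2.79, 2.79, 3.14, 3.14, 3.14, 3.14].

### API

Orientations are given as a unit quaternion [x, y, z, w].
In Python, from plant import env gives the robot as it stands. The module is installed in compiled form; this text tells all that it offers.
- The arm moves only by the tool arm_command, never from a script. Its argument "commands" is one flat list of numbers, 5 for each row, row after row: the opening in per cent of the stroke, from 0 (shut) to 100 (fully open), then the shift along the tool's x, y, z in units of 0.02 m (1.0 is 0.02 m), then the turn about the tool's z in units of 0.12 rad (1.0 is 0.12 rad). A call has 1 to 8 rows; each row shifts and turns the commanded pose from where the row before left it, along the tool's axes as they then stand; what a row does not reach is not made up. A row lasts 1/12 s, in which the tool goes at most 41.7 mm and 7.16 degrees, less where a joint would pass 70% of its speed; a pose out of reach is approached as far as the arm can. A call with a number of a shift or a turn outside -1 to 1 is refused whole. A call with a gripper value outside its range is refused whole. The fingers move at their own pace and stop on an object; "squeeze" is the grip in N (left out, the last holds). Time passes only in rows, so rows that do not move let the fingers close. It gives the time, the measured TCP pose, the force, the opening and the grip force at its end, in the units of the state.
- env.get_state(): the state, without advancing time (a new reading comes with each control period).
- env.camera(name): name is "scene" or "top" or "wrist"; returns a dict with "frame" (420x560x3 uint8, red, green, blue), "mtx" (3x3 intrinsics, pixels), "rvec" (rotation vector, rad) and "tvec" (3), from world to camera coordinates, as OpenCV has them; the wrist camera has in their place "mount" (4x4, takes a point from camera to tool coordinates, whose origin is the TCP and whose axes are the flange's). Camera axes: x right, y down, z forward; pixel columns grow to the right and rows downward; lengths in m; the calibration is good to about 2 mm. A picture is of the moment at which its call begins: read the wrist's pose just before it. There is no depth.
- env.close_job(): hands the job in; it is judged then, once.
The state is a dict: "clock": time; "joint_positions": joint angles; "dq": joint speeds; "joint_efforts": joint torques, N m; "tool_pos": TCP position; "ee_rot": TCP orientation; "ft_force": force on the tool from outside, world axes, zero at the start; "ft_torque": the same for the moment, N m; "opening": finger opening in m; "gripper_force": force on a finger pad.
Only numpy, scipy, OpenCV 4.12 (cv2) and the standard library are available. Lean on these libraries where they do the work, as an engineer would, in place of code of your own. Each camera call takes 0.05 s, during which the arm holds its last target. There are 200 camera calls.

## Working session

There is one attempt and no reset: what is moved stays moved. The work goes in short steps, Python scripts to look and compute and a tool call to move; the robot and the scene stay as the last step left them, time stands still between calls to the robot, and variables do not carry over. Pictures are saved under pics/ and viewed, at most 10 in all, crops included, and the job is handed in when it is done.

Besides the shell and the picture viewer there is one more tool, called after "Emit:" by a JSON object that holds its "fn" and its "kwargs". arm_command: Moves the arm, as the interface text tells. Shifts and turns lie within -1 to 1; 1 stands for 0.02 m of shift or 0.12 rad of turn. Its arguments: {"type":"object","properties":{"commands":{"type":"array"},"squeeze":{"type":"number"}},"required":["commands"]}

```bash
mkdir -p pics
python3 - <<'E'
from plant import env
import cv2,numpy as np,pickle
d={}
for n in("scene","top"):
    c=env.camera(n);d[n]=c
    cv2.imwrite(f"pics/{n}0.png",cv2.resize(c["frame"][:,:,::-1],(800,600),interpolation=cv2.INTER_CUBIC))
    R=cv2.Rodrigues(np.array(c["rvec"]))[0]; print(n,-R.T@np.array(c["tvec"]).ravel())
pickle.dump(d,open("c0.pkl","wb"))
s=env.get_state();print(s)
E
```

```text
scene [ 1.06978422 -0.41169862  1.22316428]
top [ 0.40940644 -0.02049652  1.43120916]
{'clock': 0.1, 'joint_positions': array([ 1.13851955e+00,  5.28366541e-01,  1.43380217e+00,  3.36666717e-05,
        1.18139627e+00, -1.78477012e-01]), 'dq': array([ 0.00048066, -0.00328218, -0.00391145, -0.00012301, -0.00083637,
       -0.00087154]), 'joint_efforts': array([ 1.80481161e-04, -4.40987027e+01, -1.77149963e+01,  6.34567696e-02,
        5.34392288e-02, -3.36682626e-05]), 'tool_pos': array([0.15658962, 0.60437197, 0.22166468]), 'ee_rot': array([ 1.26565858e-01,  9.91957716e-01, -9.35857445e-04, -3.11339374e-04]), 'ft_force': array([ 1.65735806, -1.21877131, -0.82141146]), 'ft_torque': array([ 0.03732803,  0.01597052, -0.00553167]), 'gripper_force': 0.0, 'opening': 0.08689435261956589}
```

View pics/scene0.png

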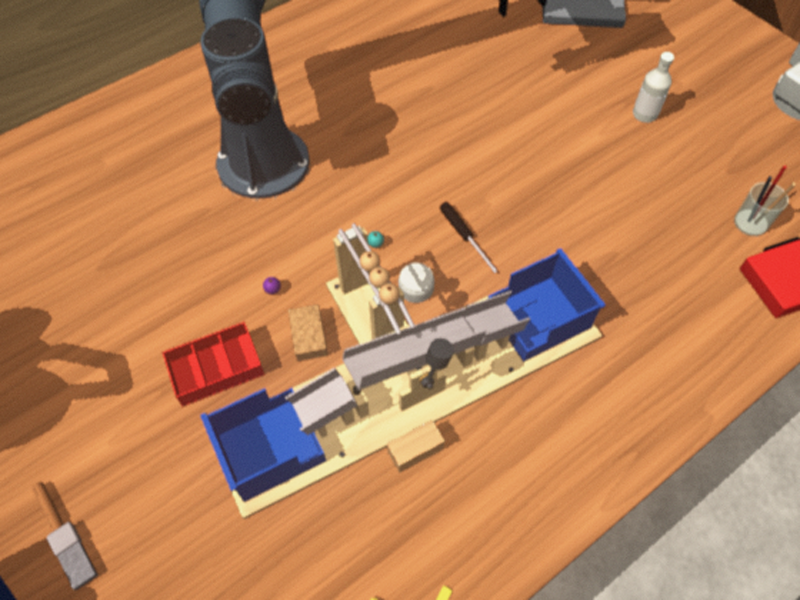

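View pics/top0.png

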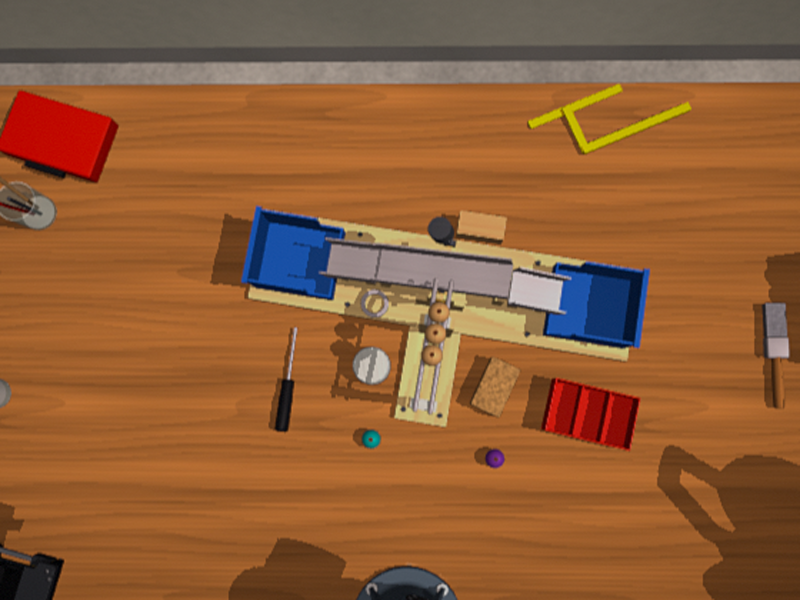

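The top view shows the gate running flush into the left chute (joint at 378,262) while its right end (512,275) stands over the right chute. So it feeds left and must be tipped to the right. The row of wooden knobs is at (439,311), (435,333) and (431,355). The turquoise ball (371,438) and purple ball (495,458) lie on the bench and are the look-alikes.

```bash
cat > h.py <<'E'
import cv2,numpy as np
def ray(c,px):
    R=cv2.Rodrigues(np.array(c["rvec"]))[0];t=np.array(c["tvec"]).ravel()
    d=R.T@np.linalg.inv(c["mtx"])@np.array([px[0],px[1],1.]);return -R.T@t,d
def onz(c,px,z):
    o,d=ray(c,px);return o+d*(z-o[2])/d[2]
def tri(c1,p1,c2,p2):
    o1,d1=ray(c1,p1);o2,d2=ray(c2,p2)
    s=np.linalg.lstsq(np.c_[d1,-d2],o2-o1,rcond=None)[0]
    a,b=o1+s[0]*d1,o2+s[1]*d2;return (a+b)/2,np.linalg.norm(a-b)
def proj(c,P):
    return cv2.projectPoints(np.array(P,float).reshape(-1,3),np.array(c["rvec"],float),np.array(c["tvec"],float),np.array(c["mtx"]),None)[0].reshape(-1,2)
E
python3 - <<'E'
import pickle;from h import *
np.set_printoptions(precision=4,suppress=True)
d=pickle.load(open("c0.pkl","rb"));T=d["top"];S=d["scene"];k=.7
for n,p,z in[("plateL",(247,298),.015),("plateR",(628,358),.015),("stemL",(395,420),.015),("stemR",(447,426),.015),("rod0L",(417,407),.197),("rod0R",(433,409),.197),
 ("k1",(439,311),.206),("k2",(435,333),.206),("k3",(431,355),.208),("gateRfar",(513,263),.165),("gateRnear",(510,293),.16),("gateLfar",(381,248),.13),("gateLnear",(378,281),.11)]:
    print(n,onz(T,(p[0]*k,p[1]*k),z))
for a,b in[((439,311),(389,293)),((435,333),(379,276)),((431,355),(370,260)),((440,229),(439,350))]:
    print(tri(T,(a[0]*k,a[1]*k),S,(b[0]*k,b[1]*k)))
cr=cv2.resize(T["frame"][135:300,210:420,::-1],None,fx=3.6,fy=3.6,interpolation=cv2.INTER_CUBIC);cv2.imwrite("pics/crop.png",cr);print(cr.shape)
E
```

```text
plateL [0.6073 0.3134 0.015 ]
plateR [ 0.4938 -0.4182  0.015 ]
stemL [0.3745 0.0242 0.015 ]
stemR [ 0.3638 -0.0742  0.015 ]
rod0L [ 0.4005 -0.0178  0.197 ]
rod0R [ 0.3973 -0.0442  0.197 ]
k1 [ 0.5595 -0.054   0.206 ]
k2 [ 0.5226 -0.0473  0.206 ]
k3 [ 0.4859 -0.0407  0.208 ]
gateRfar [ 0.6486 -0.1833  0.165 ]
gateRnear [ 0.5968 -0.1781  0.16  ]
gateLfar [0.6822 0.0477 0.13  ]
gateLnear [0.6256 0.0537 0.11  ]
(array([ 0.5587, -0.054 ,  0.2115]), np.float64(0.0002386514935311508))
(array([ 0.5219, -0.0474,  0.2124]), np.float64(0.0005545944322920844))
(array([ 0.4857, -0.0405,  0.2121]), np.float64(0.00017087155969692025))
(array([ 0.6956, -0.0561,  0.2187]), np.float64(0.0016967714525997052))
(594, 756, 3)
```

View pics/crop.png

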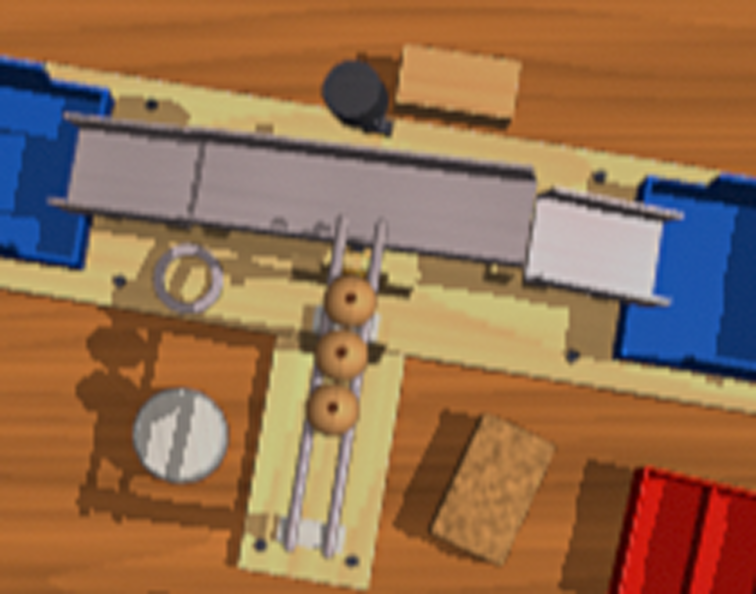

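The crop confirms it. The right end of the gate stands high over the bright right chute, and the three wooden knobs sit on the rods. Only those three fit, since the look-alikes are off the rods and on the bench. Sorter yaw is about -0.15 rad, with its origin near (0.636, -0.067). Next I rise, shut the fingers and turn the tool's y axis to the sorter's x.

Emit:
{"fn": "arm_command", "kwargs": {"commands": [0,0,0,-0.8,1,0,0,0,-0.8,1,0,0,0,-0.8,1,0,0,0,-0.8,1,0,0,0,-0.8,1,0,0,0,-0.5,1,0,0,0,0,1,0,0,0,0,1]}}

```text
clock: 0.77
tool_pos: [0.1569, 0.6051, 0.3132]
ee_rot: [0.573, 0.82, 0.001, -0.0]
ft_force: [0.1, -0.8, -0.8]
opening: 0.0416
gripper_force: 0.0
```

Emit:
{"fn": "arm_command", "kwargs": {"commands": [0,0,0,0,1,0,0,0,0,1,0,0,0,0,1,0,0,0,0,1,0,0,0,0,0.2,0,-0.8,0.66,0,0,0,-1,0.82,0,0,0,-1,0.82,0,0]}}

```text
clock: 1.43
tool_pos: [0.1941, 0.5421, 0.3119]
ee_rot: [0.756, 0.655, -0.001, 0.0]
ft_force: [0.1, -0.4, 0.1]
opening: 0.0009
gripper_force: 0.0
```

Emit:
{"fn": "arm_command", "kwargs": {"commands": [0,-1,0.82,0,0,0,-1,0.82,0,0,0,-1,0.82,0,0,0,-1,0.82,0,0,0,-1,0.82,0,0,0,-1,0.82,0,0,0,-1,0.82,0,0,0,-1,0.82,0,0]}}

```text
clock: 2.1
tool_pos: [0.3008, 0.3641, 0.3124]
ee_rot: [0.756, 0.654, -0.0, 0.0]
ft_force: [-0.1, -1.1, -0.8]
opening: 0.0007
gripper_force: 0.0
```

Emit:
{"fn": "arm_command", "kwargs": {"commands": [0,-1,0.82,0,0,0,-1,0.82,0,0,0,-1,0.82,0,0,0,-1,0.82,0,0,0,-1,0.82,0,0,0,-1,0.82,0,0,0,-1,0.82,0,0,0,-1,0.82,0,0]}}

```text
clock: 2.77
tool_pos: [0.4071, 0.1867, 0.3124]
ee_rot: [0.756, 0.654, -0.0, -0.0]
ft_force: [-0.5, -0.3, 0.3]
opening: 0.0002
gripper_force: 0.0
```

Emit:
{"fn": "arm_command", "kwargs": {"commands": [0,-1,0.82,0,0,0,-1,0.82,0,0,0,-1,0.82,0,0,0,-1,0.82,0,0,0,-1,0.82,0,0,0,-1,0.82,0,0,0,-0.5,0.41,0,0,0,0,0,0,0]}}

```text
clock: 3.43
tool_pos: [0.4947, 0.0416, 0.3123]
ee_rot: [0.758, 0.653, 0.0, 0.0]
ft_force: [-0.5, 0.5, -0.5]
opening: 0.0006
gripper_force: 0.0
```

Emit:
{"fn": "arm_command", "kwargs": {"commands": [0,-1,0.84,0,0,0,-1,0.84,0,0,0,-1,0.84,0,0,0,-1,0.84,0,0,0,-1,0.84,0,0,0,-1,0.84,0,0,0,-1,0.84,0,0,0,-1,0.84,0,0]}}

```text
clock: 4.1
tool_pos: [0.6027, -0.1333, 0.3124]
ee_rot: [0.756, 0.654, 0.0, -0.001]
ft_force: [0.5, 0.7, 0.3]
opening: 0.0003
gripper_force: 0.0
```

Emit:
{"fn": "arm_command", "kwargs": {"commands": [0,-1,0.84,0,0,0,-0.3,0.25,0,0,0,0,0,0,0,0,0,0,0,0]}}

```text
clock: 4.43
tool_pos: [0.6197, -0.1615, 0.312]
ee_rot: [0.757, 0.654, -0.0, -0.001]
ft_force: [-1.2, -0.2, -0.5]
opening: 0.0002
gripper_force: 0.0
```

Run:
```python
from plant import env
from h import *
from scipy.spatial.transform import Rotation as Ro
s=env.get_state();c=env.camera("wrist");t=env.camera("top")
f=cv2.resize(c["frame"][:,:,::-1],(800,600)).copy()
M=np.eye(4);M[:3,:3]=Ro.from_quat(s["ee_rot"]).as_matrix();M[:3,3]=s["tool_pos"]
W=np.linalg.inv(M@np.array(c["mount"]))
cam=dict(mtx=c["mtx"],rvec=Ro.from_matrix(W[:3,:3]).as_rotvec(),tvec=W[:3,3])
p=s["tool_pos"];print(p,s["ee_rot"],s["clock"])
ang=-.15;X=np.array([np.cos(ang),np.sin(ang),0]);Y=np.array([-X[1],X[0],0]);O=np.array([.636,-.067,0])
P=[[p[0],p[1],.1546],O-.0996*Y+[0,0,.1546],O-.0996*Y+.029*X+[0,0,.1546],O-.0996*Y-.029*X+[0,0,.1546],O-.0143*Y*8.0+[0,0,.158]]
for q in proj(cam,P)/.7:
    print(q);cv2.circle(f,tuple(int(v) for v in q),3,(0,0,255),-1) if abs(q).max()<2000 else 0
cv2.imwrite("pics/w1.png",f)
```

```text
[ 0.61974242 -0.16149437  0.31201066] [ 7.56810824e-01  6.53632437e-01 -8.94417898e-05 -1.41665036e-03] 4.4333
[386.30944408 281.69253512]
[388.92707333 286.60870191]
[428.04960436 286.77359512]
[349.81284647 286.4438437 ]
[388.83540341 307.04557294]
```

View pics/w1.png

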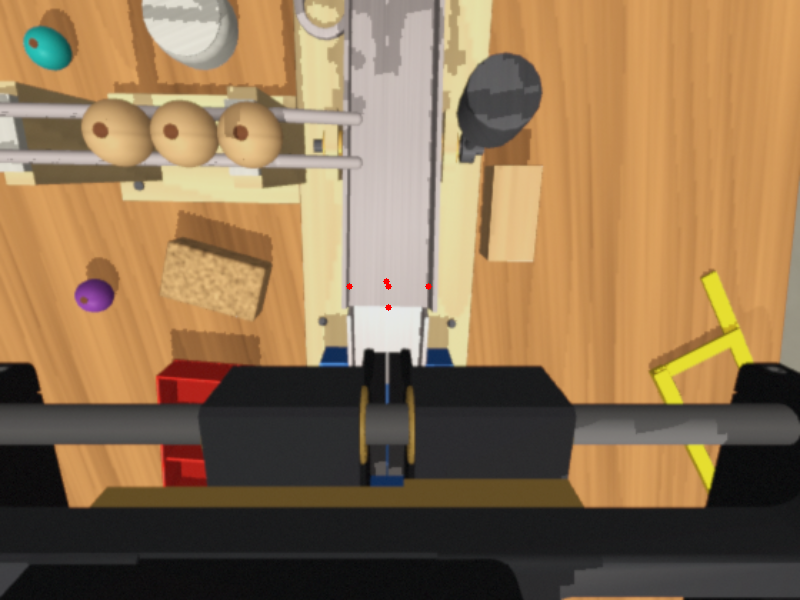

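The wrist view shows the raised right trough end. The drop point (386,282) lies between its walls (350 and 432), just inside its end (row 307). Before going down I check the camera's clearance to the weight.

```bash
python3 -c "
from plant import env
print(env.camera('wrist')['mount'].round(3))"
```

```text
[[-0.    -0.96  -0.282  0.078]
 [ 1.    -0.    -0.     0.001]
 [ 0.    -0.282  0.96  -0.162]
 [ 0.     0.     0.     1.   ]]
```

Emit:
{"fn": "arm_command", "kwargs": {"commands": [0,0,0,1,0,0,0,0,1,0,0,0,0,1,0,0,0,0,1,0,0,0,0,1,0,0,0,0,1,0,0,0,0,0.8,0,0,0,0,0,0]}}

```text
clock: 5.25
tool_pos: [0.6177, -0.1608, 0.1732]
ee_rot: [0.757, 0.654, -0.002, -0.004]
ft_force: [-0.8, -0.2, -0.5]
opening: 0.0004
gripper_force: 0.0
```

Emit:
{"fn": "arm_command", "kwargs": {"commands": [0,0,0,0.4,0,0,0,0,0.4,0,0,0,0,0.4,0,0,0,0,0.3,0,0,0,0,0.3,0,0,0,0,0.3,0,0,0,0,0.3,0,0,0,0,0.2,0]}}

```text
clock: 5.92
tool_pos: [0.6203, -0.1631, 0.1237]
ee_rot: [0.757, 0.653, -0.0, -0.0]
ft_force: [-0.1, 0.5, 0.3]
opening: 0.0005
gripper_force: 0.0
```

Emit:
{"fn": "arm_command", "kwargs": {"commands": [0,0,0,0.2,0,0,0,0,0,0,0,0,0,0,0,0,0,0,0,0]}}

```text
clock: 6.25
tool_pos: [0.6208, -0.1633, 0.1208]
ee_rot: [0.757, 0.653, 0.0, 0.0]
ft_force: [0.8, 0.3, -1.1]
opening: 0.0005
gripper_force: 0.0
```

Run:
```python
from plant import env
import cv2
c=env.camera("wrist");cv2.imwrite("pics/w2.png",c["frame"][:,:,::-1])
print(env.get_state()["tool_pos"])
```

```text
[ 0.62083415 -0.16334413  0.12087878]
```

View pics/w2.png

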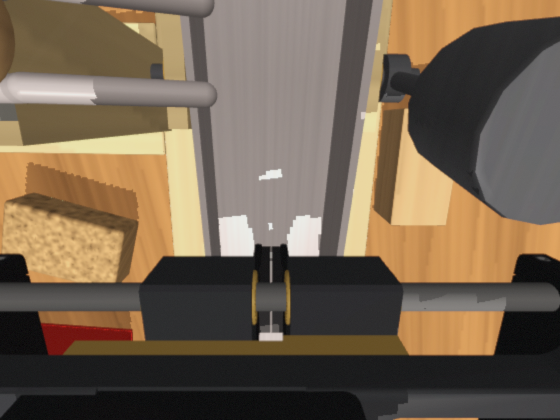

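The fingertip reached z = 0.121 with almost no force. The weight has swung over to the right side (centre near (500,110), below its lever root at row 75), so the gate is tipped. Next I rise and go behind knob 3.

Emit:
{"fn": "arm_command", "kwargs": {"commands": [0,0,0,-1,0,0,0,0,-1,0,0,0,0,-1,0,0,0,0,-1,0,0,0,0,-1,0,0,0,0,-1,0,0,0,0,-1,0,0,0,0,-1,0]}}

```text
clock: 6.97
tool_pos: [0.6205, -0.1632, 0.2821]
ee_rot: [0.757, 0.653, 0.0, 0.0]
ft_force: [0.2, -0.9, -0.9]
opening: 0.0006
gripper_force: 0.0
```

Emit:
{"fn": "arm_command", "kwargs": {"commands": [0,0,0,-1,0,0,0.5,-1,0,0,0,0.5,-1,0,0,0,0.5,-1,0,0,0,0.5,-1,0,0,0,0.5,-1,0,0,0,0.5,-1,0,0,0,0.5,-1,0,0]}}

```text
clock: 7.63
tool_pos: [0.4914, -0.0729, 0.301]
ee_rot: [0.757, 0.653, 0.0, 0.0]
ft_force: [-0.2, 0.7, 0.0]
opening: 0.0002
gripper_force: 0.0
```

Emit:
{"fn": "arm_command", "kwargs": {"commands": [0,0.5,-1,0,0,0,0.5,-1,0,0,0,0.4,-1,0,0,0,0,0,0,0,0,0,0,0,0,0,0,0,0,0]}}

```text
clock: 8.13
tool_pos: [0.4381, -0.0375, 0.3012]
ee_rot: [0.757, 0.653, 0.001, 0.001]
ft_force: [-0.0, 0.1, 0.6]
opening: 0.0004
gripper_force: 0.0
```

Run:
```python
from plant import env
from h import *
from scipy.spatial.transform import Rotation as Ro
s=env.get_state();c=env.camera("scene");p=s["tool_pos"];print(p,s["ee_rot"])
ang=-.15;X=np.array([np.cos(ang),np.sin(ang),0]);Y=np.array([-X[1],X[0],0]);O=np.array([.636,-.067,0])
print("sorter",(p-O)@X,(p-O)@Y)
cv2.imwrite("pics/s2.png",cv2.resize(c["frame"][120:350,130:440,::-1],(800,594),interpolation=cv2.INTER_CUBIC))
```

```text
[ 0.43814106 -0.03747512  0.30122872] [7.57110646e-01 6.53285253e-01 6.14382651e-04 1.21293530e-03]
sorter -0.20004934135450567 -0.00037432202538971655
```

View pics/s2.png

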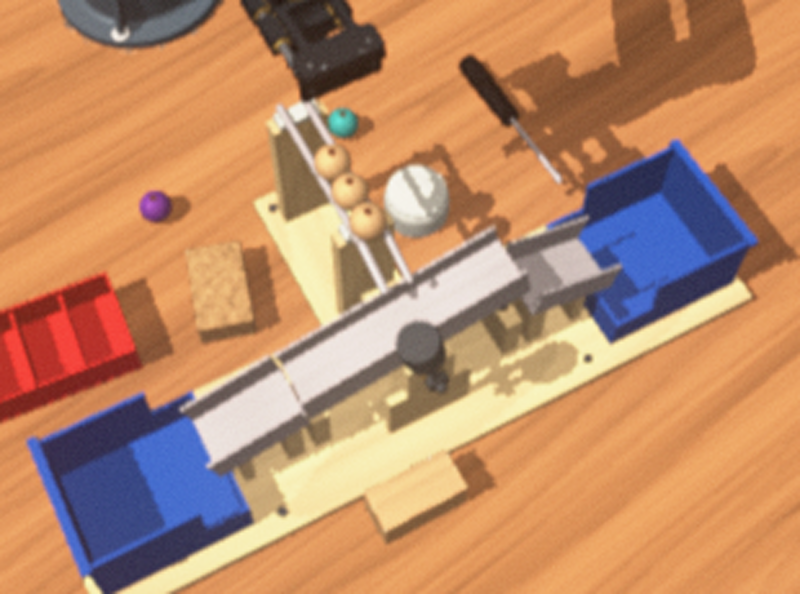

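The gate is now flush with the right chute (joint at 290,385), and the three knobs are still on the rods at (333,160), (350,190) and (368,220). I lower the fingertip behind knob 3.

Emit:
{"fn": "arm_command", "kwargs": {"commands": [0,0,-0.4,0,0,0,0,0,1,0,0,0,0,1,0,0,0,0,1,0,0,0,0,1,0,0,0,0,0.6,0,0,0,0,0.3,0,0,0,0,0,0]}}

```text
clock: 8.85
tool_pos: [0.4285, -0.0359, 0.2013]
ee_rot: [0.757, 0.653, -0.001, -0.001]
ft_force: [-0.3, -0.4, 0.4]
opening: 0.0004
gripper_force: 0.0
```

Emit:
{"fn": "arm_command", "kwargs": {"commands": [0,0,0.2,0,0,0,0,0.2,0,0,0,0,0.2,0,0,0,0,0.2,0,0,0,0,0.2,0,0,0,0,0.2,0,0,0,0,0.2,0,0,0,0,0.2,0,0]}}

```text
clock: 9.52
tool_pos: [0.4611, -0.0405, 0.2026]
ee_rot: [0.757, 0.653, -0.0, -0.0]
ft_force: [-1.6, 0.2, 0.8]
opening: 0.0001
gripper_force: 0.5
```

Run:
```python
from plant import env
from h import *
s=env.get_state();c=env.camera("scene");p=s["tool_pos"];print(p,s["ft_force"])
ang=-.15;X=np.array([np.cos(ang),np.sin(ang),0]);Y=np.array([-X[1],X[0],0]);O=np.array([.636,-.067,0])
print("sorter",(p-O)@X,(p-O)@Y)
cv2.imwrite("pics/s3.png",cv2.resize(c["frame"][120:350,130:440,::-1],(800,594),interpolation=cv2.INTER_CUBIC))
```

```text
[ 0.4611196  -0.04051103  0.20261613] [-1.59170267  0.17461785  0.8311244 ]
sorter -0.17687513916095898 5.772916134318146e-05
```

View pics/s3.png

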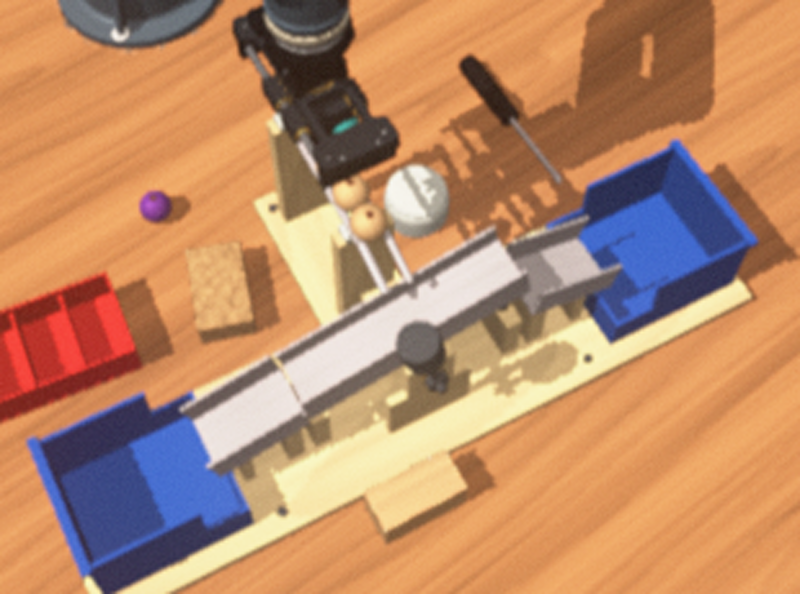

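The fingertip is now at knob 3, and the row has not moved yet. I push on slowly.

Emit:
{"fn": "arm_command", "kwargs": {"commands": [0,0,0.2,0,0,0,0,0.2,0,0,0,0,0.2,0,0,0,0,0.2,0,0,0,0,0.2,0,0,0,0,0.2,0,0,0,0,0.2,0,0,0,0,0.2,0,0]}}

```text
clock: 10.23
tool_pos: [0.493, -0.0453, 0.2025]
ee_rot: [0.757, 0.653, 0.0, 0.0]
ft_force: [0.1, 0.4, 0.4]
opening: 0.0003
gripper_force: 0.2
```

Emit:
{"fn": "arm_command", "kwargs": {"commands": [0,0,0.2,0,0,0,0,0.2,0,0,0,0,0.2,0,0,0,0,0,0,0,0,0,0,0,0,0,0,0,0,0,0,0,0,0,0,0,0,0,0,0]}}

```text
clock: 10.9
tool_pos: [0.5041, -0.0469, 0.2026]
ee_rot: [0.757, 0.653, -0.0, -0.0]
ft_force: [0.4, 0.4, 0.3]
opening: 0.0003
gripper_force: 0.0
```

Run:
```python
from plant import env
from h import *
s=env.get_state();c=env.camera("scene");p=s["tool_pos"];print(p,s["ft_force"])
ang=-.15;X=np.array([np.cos(ang),np.sin(ang),0]);Y=np.array([-X[1],X[0],0]);O=np.array([.636,-.067,0])
print("sorter",(p-O)@X,(p-O)@Y)
cv2.imwrite("pics/s4.png",cv2.resize(c["frame"][120:350,130:440,::-1],(800,594),interpolation=cv2.INTER_CUBIC))
```

```text
[ 0.50414466 -0.04690499  0.20256715] [0.37749244 0.44428266 0.2881432 ]
sorter -0.13337770945214705 0.00016515367731016753
```

View pics/s4.png

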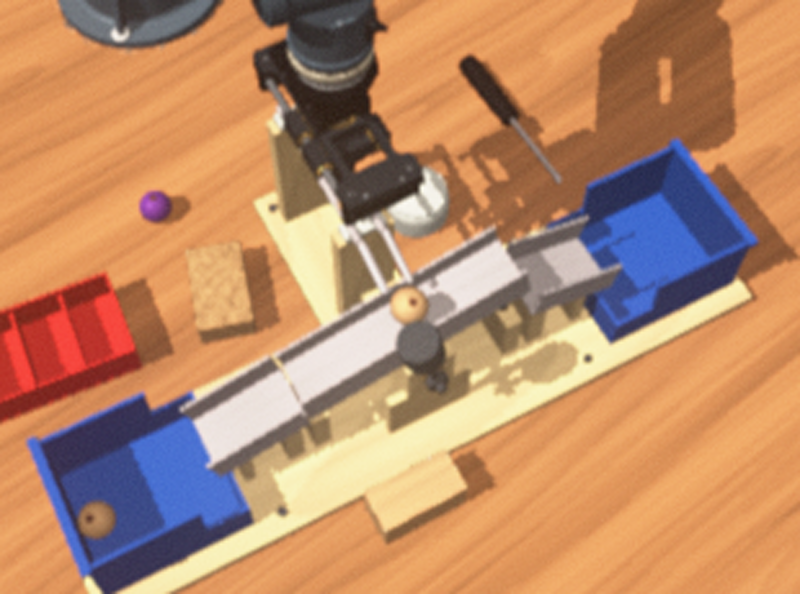

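One knob is already in the right bin (96,520) and the second is just dropping into the gate (409,305). I wait a moment, then push the third.

Emit:
{"fn": "arm_command", "kwargs": {"commands": [0,0,0,0,0,0,0,0,0,0,0,0,0,0,0,0,0,0,0,0,0,0,0,0,0,0,0,0,0,0,0,0,0,0,0,0,0,0,0,0]}}

```text
clock: 11.62
tool_pos: [0.5044, -0.047, 0.2025]
ee_rot: [0.757, 0.653, -0.0, 0.0]
ft_force: [-0.2, -0.3, 0.7]
opening: -0.0001
gripper_force: 0.0
```

Emit:
{"fn": "arm_command", "kwargs": {"commands": [0,0,0.2,0,0,0,0,0.2,0,0,0,0,0.2,0,0,0,0,0.2,0,0,0,0,0.2,0,0,0,0,0.2,0,0,0,0,0.2,0,0,0,0,0.2,0,0]}}

```text
clock: 12.28
tool_pos: [0.5323, -0.0508, 0.2019]
ee_rot: [0.757, 0.654, -0.003, -0.004]
ft_force: [-12.1, 0.5, 5.4]
opening: 0.0004
gripper_force: 5.6
```

Emit:
{"fn": "arm_command", "kwargs": {"commands": [0,0,0.2,0,0,0,0,0.2,0,0,0,0,0,0,0,0,0,0,0,0,0,0,0,0,0,0,0,0,0,0,0,0,0,0,0,0,0,0,0,0]}}

```text
clock: 12.95
tool_pos: [0.5441, -0.0529, 0.2026]
ee_rot: [0.757, 0.653, 0.0, 0.0]
ft_force: [-0.8, 0.7, -1.0]
opening: 0.0009
gripper_force: 0.0
```

Emit:
{"fn": "arm_command", "kwargs": {"commands": [0,0,-0.4,0,0,0,0,-0.4,0,0,0,0,0,-1,0,0,0,0,-1,0,0,0,0,-1,0,0,0,0,-1,0,0,0,0,-1,0,0,0,0,-1,0]}}

```text
clock: 13.62
tool_pos: [0.5267, -0.0501, 0.3233]
ee_rot: [0.757, 0.653, -0.0, -0.0]
ft_force: [-0.3, -0.7, 0.5]
opening: 0.0005
gripper_force: 0.0
```

Run:
```python
from plant import env
from h import *
c=env.camera("scene")
cv2.imwrite("pics/s5.png",cv2.resize(c["frame"][120:350,130:440,::-1],(800,594),interpolation=cv2.INTER_CUBIC))
```

```text
(no output)
```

View pics/s5.png

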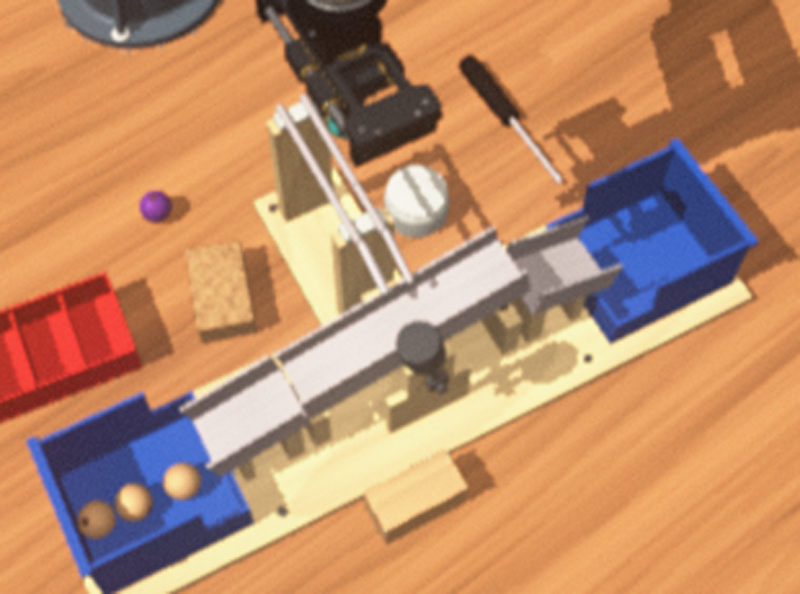

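All three knobs are in the right bin at (96,520), (134,502) and (182,481). The gate is still tipped right and nothing else has moved. I let things settle, then hand in.

Emit:
{"fn": "arm_command", "kwargs": {"commands": [0,0,0,0,0,0,0,0,0,0,0,0,0,0,0,0,0,0,0,0,0,0,0,0,0,0,0,0,0,0,0,0,0,0,0,0,0,0,0,0]}}

```text
clock: 14.33
tool_pos: [0.528, -0.0505, 0.3222]
ee_rot: [0.757, 0.653, -0.0, -0.0]
ft_force: [-1.2, 1.2, 0.3]
opening: 0.0005
gripper_force: 0.0
```

```bash
python3 -c "
from plant import env
print(env.close_job())"
```

```text
the job is handed in; nothing more can be done
None
```

I tipped the gate to the right with a fingertip and pushed all three wooden knobs over the stop crest into the right bin; the job was handed in at about 14 s with nothing else visibly moved, though the hand-in returned no verdict.

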